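Free a piston from the cam vice and hold it up to the inspection camera

TASK

I want to look over the piston that is clamped in the small cam vice for scoring on its exhaust side. Swing the vice's cam lever round to free the jaw and leave it there, lift the piston out and hold it still in the air in front of the inspection camera: crown up and upright, centred on the lens and level with it, its middle 11 cm out from the glass, with the exhaust side (where the arrow on the crown points) square to the lens. Finish while holding it there, do not put it down, do not touch the camera or its stand, and leave everything else on the bench where it is.

Things in the scene. Friction and masses are not known exactly. Their poses are not given: they have to be found in the camera images.
- piston_centre (a point): Centre (half-way up, on the axis) of the two-stroke piston clamped in the vice: bare aluminium cylinder, 46 across, 42 tall, 0.11 kg, crown up on the vice bed, its top 24 clear of the jaws. z points out of the crown, x to the exhaust side, y along the pin bore (12 mm eyes, 16 above the lower edge). No jaw stands at its two y sides: they are free to the fingers.
- exhaust_face (a point): Point on the piston's skirt half-way up the exhaust side, 23 from the centre along the piston's x (same axes). The dark arrow on the crown points to this side; at the start it points to the fixed jaw, within 6 degrees.
- vice: Small blue quick-action cam vice, bolted down: bed 164 x 72 x 30 tall, ears 136 over all, jaws 66 wide reaching 18 above the bed, bare aluminium faces. Origin at bench level under the middle of the closed jaws, where the piston stands (up to 12 off along y). x points along the vice from the cam to the fixed jaw, z up. Fixed.
- cam_lever (a joint): Angle (rad) of the vice's cam lever about its upright pivot. 0 is locked: lever points to the vice's -y. Grows clockwise seen from above; 1.57 is free: lever points along the vice's -x, away from the jaws; stop at 1.65. Starts at 0 to 0.08, needs about 3 N at the knob, stays where left. Its spiral cam draws the sliding jaw back 6 mm in all; below about 0.3 rad the piston is nipped.
- knob (a point): Centre of the black ball knob, 22 across, at the end of the cam lever, 74 above the bench, 82 from the pivot; it moves with the lever. A steel shaft 10 thick runs from it down towards the pivot.
- cam_pivot (a point): Point on the cam lever's upright pivot axis, at the height of the knob, 76 from the vice's origin along its -x. Axes as for the vice.
- lens (a point): Centre of the front glass of the inspection camera: black lens in a ring light 58 across, on a grey box on a carriage, 150 long behind the glass, 44 wide. It looks level along this frame's -x; z up. Its height is set anew each time, 0.15 to 0.23 m above the bench.
- stand: The camera's fixed stand: grey foot plate 130 x 140 x 16 and an upright steel column 25 thick, 336 tall, with the camera's carriage on it. Origin at bench level below a point 8 behind the front glass; the column is 115 from it along x, and x points from the lens back to the column. Not to be touched.
- view_point (a point): Where the centre of the piston is to be held: straight out from the lens, 110 in front of its glass (the near skirt face is then 87 from the glass). Axes as for the lens: x points towards the lens, z up.
- barrel_centre (a point): Bystander: finned aluminium two-stroke cylinder barrel, 78 x 70 x 82 tall, stands on the bench behind the vice. This point is its middle.
- plug_centre (a point): Bystander: spark plug, 65 long, 16 thick, lies on the bench beside the vice. This point is its middle.
- spanner_centre (a point): Bystander: open-ended spanner, 150 long, lies flat near the camera stand. This point is its middle.
- driver_centre (a point): Bystander: screwdriver with a black handle, lies flat out to one side. This point is its middle.
- dish_centre (a point): Bystander: empty round steel parts dish, 130 across, 28 tall. This point is its middle.
- can_centre (a point): Bystander: grey spray can, 58 across, 165 tall. This point is its middle.
There are look-alikes about, which are no part of the job. What is shaped like the vice but turquoise is not meant.

How it is judged:
On the way, in this order (a step that is already met when the one before it is completed fails the run):
1. the cam lever is swung to the free side (past 1.2 rad) while the piston still stands in the vice (value of joint cam_lever above 1.2 rad and height (world z) of piston_centre below 0.06 m), for 0.2 s.
2. the piston is lifted clear of the vice in the fingers (height (world z) of piston_centre above 0.085 m and contact force between piston and the fingers above 2 N and contact force between piston and vice below 0.3 N), for 0.2 s.
At the end, for the whole second after the job is handed in: Piston held still by the fingers alone, centre within 12 mm of the view point along the lens axis and 10 mm across and in height, crown up within 8 degrees, exhaust side to the lens within 9.7 degrees of square; cam lever still past 1.2 rad (value of joint cam_lever above 1.2 rad and x of piston_centre in the frame of view_point between -0.012 and 0.012 m and y of piston_centre in the frame of view_point between -0.01 and 0.01 m and z of piston_centre in the frame of view_point between -0.01 and 0.01 m and angle between piston_centre's own z axis and vertical below 0.14 rad and angle between the x axis of piston_centre and the x axis of view_point, either way round below 0.17 rad and x of exhaust_face in the frame of view_point above 0.005 m and contact force between piston and the fingers above 2 N and contact force between piston and vice below 0.3 N and contact force between piston and stand below 0.3 N and linear speed of piston below 0.02 m/s and angular speed of piston below 0.15 rad/s); the arm keeps its last pose, push and grip.
It fails at once if the camera or its stand is touched (contact force between stand and the arm above 1 N or contact force between stand and the fingers above 1 N or contact force between stand and piston above 1 N).
It fails at once if something else on the bench is shifted by more than 25 mm (distance of any of barrel_centre, plug_centre, spanner_centre, driver_centre, dish_centre, can_centre from where it was at the start of the episode above 0.025 m).
It also fails if it takes over 58 s, if anything falls off the work surface, if the arm or the gripper's body presses on something with over 40 N, if the wrist force passes 120 N, or if a joint passes its speed limit or range.

ROBOT

A 7-joint arm with a two-finger parallel gripper is mounted at the origin on the work surface. World frame = base frame: x ahead of the robot, y to its left, z up, the work surface at z = 0. Lengths are in m, angles in rad, forces in N, time in s.
With the tool pointing down it reaches from about 0.425 to 0.875 m from the base axis. Payload 4.7 kg.
Tool frame: the origin (TCP) lies midway between the tips of the shut fingers; the grasp point (between the pads) lies 19 mm behind it; z points along the fingers, y is the line along which they close (so a half turn about z gives the same grasp; the last joint's range is limited). The gripper opens to 87 mm and grips with 3 to 60 N. Pads are 19 mm wide; open, the fingers measure 117 mm over their backs; the gripper's body (75 mm by 190 mm) begins 51 mm behind the grasp point.
Start: joints at [1.342, 0.321, -0.07, 1.45, 0.023, 1.371, -0.057], TCP at [0.156, -0.631, 0.223] pointing down, gripper open.
Joint ranges: [-2.86, 2.86], [-0.3, 2.09], [-1.38, 1.24], [0.06, 2.45], [-1.56, 4.7], [0.09, 2.05], [-2.69, 2.69]. Speed limits (rad/s): [2.57, 2.57, 3.14, 3.14, 3.14, 3.14, 3.14].

INTERFACE

Orientations are given as a rotation vector (axis times angle).
In Python, from bench import ctrl, get_image, calibration gives the robot as it stands.
- The arm moves only by the tool apply_moves, never from a script. Its arguments are lists of equal length, an entry for each row: "dp": the shift along the tool's x, y, z in m, a list of three; "twist": the turn, a rotation vector about the tool's x, y, z in rad, a list of three; "fingers": the closure, from 0 (fully open) to 1 (shut). In form: {"dp": [[dx, dy, dz], ...], "twist": [[ax, ay, az], ...], "fingers": [fingers, ...]}. A call has 1 to 10 rows; each row shifts and turns the commanded pose from where the row before left it, along the tool's axes as they then stand; what a row does not reach is not made up. A row lasts 1/10 s, in which the tool goes at most 50 mm and 8.59 degrees, less where a joint would pass 70% of its speed; a pose out of reach is approached as far as the arm can. A call is refused whole if a number of a shift passes 0.05 or a number of a turn 0.15, either way. A call with a gripper value outside its range is refused whole. The fingers move at their own pace and stop on an object; "newtons" is the grip in N (left out, the last holds). Time passes only in rows, so rows that do not move let the fingers close. It gives the time, the measured TCP pose, the force, the opening and the grip force at its end, in the units of the state.
- ctrl.get_state(): the state, without advancing time (a new reading comes with each control period).
- get_image(name): name is "scene" or "top"; returns the picture (480x640x3 uint8, red, green, blue); there is no depth.
- calibration(name): a dict with "fx", "fy", "cx", "cy" (pixels), "k1" (the pictures are not rectified: a ray, as slopes to the right and down, at radius r is drawn at 1 + k1 r^2 times it, then the intrinsics apply), "eye" and "attitude" of the camera in the world. Camera axes: x right, y up, looking along -z (the intrinsics and any distortion apply to the point x, -y, -z); pixel columns grow to the right and rows downward; lengths in m; the calibration is good to about 2 mm. A picture is of the moment at which its call begins. calibration takes no time and is no camera call.
- ctrl.close_job(): hands the job in; it is judged then, once.
The state is a dict: "time": time; "joint_positions": joint angles; "qd": joint speeds; "joint_torque": joint torques, N m; "position": TCP position; "tool_rot": TCP orientation; "ft_force": force on the tool from outside, world axes, zero at the start; "torque": the same for the moment, N m; "grip_width": opening from 0.0 (shut) to 1.0 (fully open); "grip_force": force on a finger pad.
Only numpy, scipy, OpenCV 4.12 (cv2) and the standard library are available. Lean on these libraries where they do the work, as an engineer would, in place of code of your own. Each camera call takes 0.05 s, during which the arm holds its last target. There are 200 camera calls.

## Working session

There is one attempt and no reset: what is moved stays moved. The work goes in short steps, Python scripts to look and compute and a tool call to move; the robot and the scene stay as the last step left them, time stands still between calls to the robot, and variables do not carry over. Pictures are saved under pics/ and viewed, at most 10 in all, crops included, and the job is handed in when it is done.

Besides the shell and the picture viewer there is one more tool, called as name(argument=value, ...) on one line, values as JSON. apply_moves: Moves the arm, as the interface text tells. Its arguments: {"type":"object","properties":{"dp":{"type":"array"},"twist":{"type":"array"},"fingers":{"type":"array"},"newtons":{"type":"number"}},"required":["dp","twist","fingers"]}

```bash
mkdir -p pics && ls && cat > h.py <<'E'
import numpy as np, cv2
from scipy.spatial.transform import Rotation as R
from bench import ctrl, get_image, calibration
def att(c):
    a=np.array(c["attitude"],float)
    return a if a.shape==(3,3) else (R.from_rotvec(a).as_matrix() if a.size==3 else R.from_quat(a).as_matrix())
def ray(c,u,v):
    K=np.array([[c["fx"],0,c["cx"]],[0,c["fy"],c["cy"]],[0,0,1.]])
    p=cv2.undistortPoints(np.array([[[u,v]]],float),K,np.array([c["k1"],0,0,0.]))[0,0]
    # k1 here: distorted = r(1+k1 r^2)
    return np.array(c["eye"],float),att(c)@np.array([p[0],-p[1],-1.])
def onz(c,u,v,z):
    e,d=ray(c,u,v); return e+d*(z-e[2])/d[2]
def tri(c1,p1,c2,p2):
    e1,d1=ray(c1,*p1);e2,d2=ray(c2,*p2)
    s=np.linalg.lstsq(np.c_[d1,-d2],e2-e1,rcond=None)[0]
    a=e1+s[0]*d1;b=e2+s[1]*d2
    return (a+b)/2,np.linalg.norm(a-b)
def proj(c,P):
    q=att(c).T@(np.array(P,float)-np.array(c["eye"]));x,y=q[0]/-q[2],-q[1]/-q[2]
    k=1+c["k1"]*(x*x+y*y);return np.array([c["fx"]*x*k+c["cx"],c["fy"]*y*k+c["cy"]])
E
python3 - <<'E'
from h import *
for n in("scene","top"):
    c=calibration(n);print(n,c)
    cv2.imwrite(f"pics/{n}0.png",get_image(n)[:,:,::-1])
print(ctrl.get_state())
E
```

```text
pics
scene {'fx': 568.8717830184428, 'fy': 568.8717830184428, 'cx': 318.9228669181448, 'cy': 235.2723397369351, 'k1': 0.06189073819809595, 'eye': array([ 1.42444031, -0.20518234,  1.07166532]), 'attitude': array([0.61261056, 0.48840371, 1.23507372])}
top {'fx': 471.64006464313627, 'fy': 471.64006464313627, 'cx': 318.0061737259014, 'cy': 238.14045830108068, 'k1': -0.12696733763393153, 'eye': array([0.37457386, 0.00290888, 1.18371879]), 'attitude': array([ 0.1651099 , -0.16159682, -1.5178154 ])}
{'time': 0.1, 'joint_positions': array([ 1.34208581,  0.32176903, -0.07011225,  1.45151799,  0.02261435,
        1.37078182, -0.05686954]), 'qd': array([ 0.00011699, -0.00359633,  0.00155922, -0.00318233,  0.00097521,
       -0.0010942 ,  0.00060894]), 'joint_torque': array([-4.65205339e-04, -4.92572558e+01, -4.05943561e-01, -3.13398528e+01,
       -6.40379847e-02,  3.95157037e-02,  4.81832558e-05]), 'position': array([ 0.156132  , -0.63048157,  0.22157558]), 'tool_rot': array([-3.11680247e+00, -3.80403173e-01,  4.69467127e-04]), 'ft_force': array([0.61326974, 0.69743898, 0.05201341]), 'torque': array([-0.02725133, -0.00698712, -0.03295535]), 'grip_force': 0.0, 'grip_width': 1.0041362381737564}
```

View pics/scene0.png

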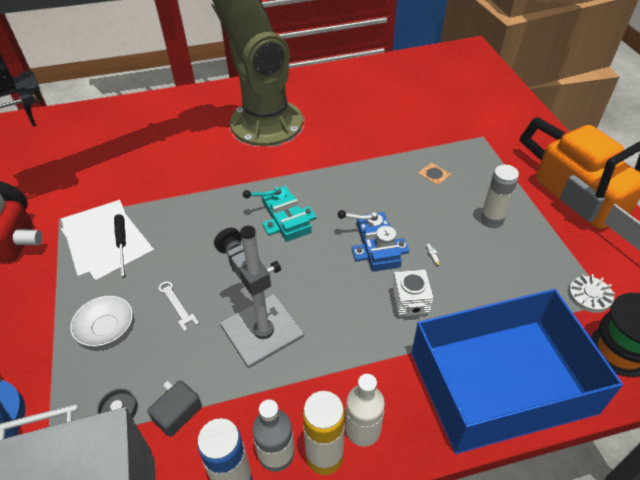

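View pics/top0.png

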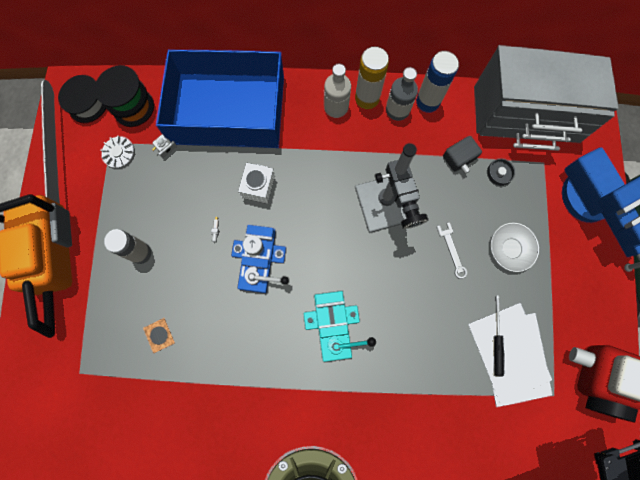

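The pictures show the blue vice at top (257,260) / scene (380,240), with its knob at top (285,281) / scene (342,214). The inspection camera's lens is near top (418,218) / scene (227,238). Next I'll enlarge both regions.

```bash
python3 - <<'E'
from h import *
s=cv2.imread("pics/scene0.png");t=cv2.imread("pics/top0.png")
cr=lambda im,x,y,w,h:cv2.resize(im[y:y+h,x:x+w],(400,300),interpolation=cv2.INTER_CUBIC)
a=np.vstack([np.hstack([cr(t,220,218,80,60+20-20),cr(t,350,140,100,75+0)]),np.hstack([cr(s,330,200,80,60),cr(s,205,220,88,66)])])
cv2.imwrite("pics/crop.png",a)
E
```

```text
(no output)
```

View pics/crop.png

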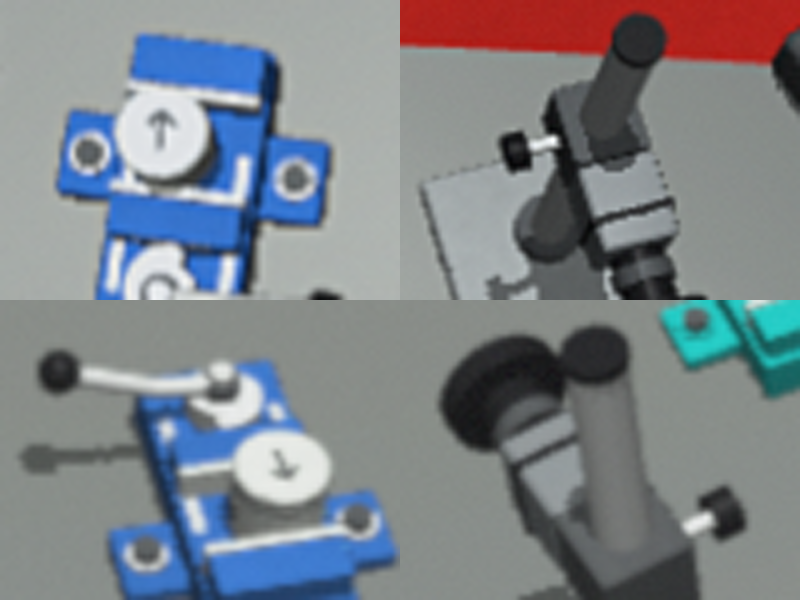

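```bash
python3 - <<'E'
from h import *
np.set_printoptions(precision=4,suppress=True)
ct,cs=calibration("top"),calibration("scene")
s=cv2.imread("pics/scene0.png");t=cv2.imread("pics/top0.png")
def dark(im,x,y,w,h,th=60):
    m=(im[y:y+h,x:x+w].max(2)<th).astype(np.uint8);n,l,st,ce=cv2.connectedComponentsWithStats(m);k=1+st[1:,4].argmax();return ce[k]+[x,y],st[k]
kt,a=dark(t,278,272,16,16);ks,b=dark(s,334,206,13,16);print(kt,a,ks,b,"knob",tri(ct,kt,cs,ks),onz(ct,*kt,.074),onz(cs,*ks,.074))
print("crown",tri(ct,(252.4,245),cs,(386.6,233)),onz(ct,252.4,245,.072),onz(cs,386.6,233,.072))
for p in((238,248.4),(279,253.6)):print("ear",onz(ct,*p,.012))
for p,q in (((238,248.4),(401.6,243.8)),((279,253.6),(359.2,250))):print("eartri",tri(ct,p,cs,q))
p=(409.5,150);q=(205+195/4.545,220+52/4.545);print("col",tri(ct,p,cs,q),onz(ct,*p,.336),onz(cs,*q,.336))
a1,a2=onz(ct,232.5+20,250,.05),None
# big crop of ring, top and scene, and foot
cr=lambda im,x,y,w,h:cv2.resize(im[y:y+h,x:x+w],(400,300),interpolation=cv2.INTER_CUBIC)
cv2.imwrite("pics/crop2.png",np.vstack([np.hstack([cr(t,390,192,48,36),cr(t,345,165,88,66)]),np.hstack([cr(s,207,220,40,30),cr(s,215,290,96,72)])]))
E
```

```text
[284.4222 280.1556] [ 3  5  8  7 45] [341.2368 214.1053] [ 4  5  7  7 38] knob (array([0.5051, 0.0859, 0.0746]), np.float64(0.0007560075293081562)) [0.5051 0.0855 0.074 ] [0.5046 0.0864 0.074 ]
crown (array([0.5879, 0.1711, 0.0671]), np.float64(0.00490250523474862)) [0.5864 0.168  0.072 ] [0.5921 0.1718 0.072 ]
ear [0.5873 0.2129 0.012 ]
ear [0.5789 0.1079 0.012 ]
eartri (array([0.5875, 0.2146, 0.0138]), np.float64(0.004148098873706985))
eartri (array([0.5787, 0.109 , 0.0151]), np.float64(0.0027700986336307775))
col (array([ 0.7382, -0.1596,  0.3333]), np.float64(0.0009138256421159878)) [ 0.737  -0.1595  0.336 ] [ 0.7409 -0.1593  0.336 ]
```

View pics/crop2.png

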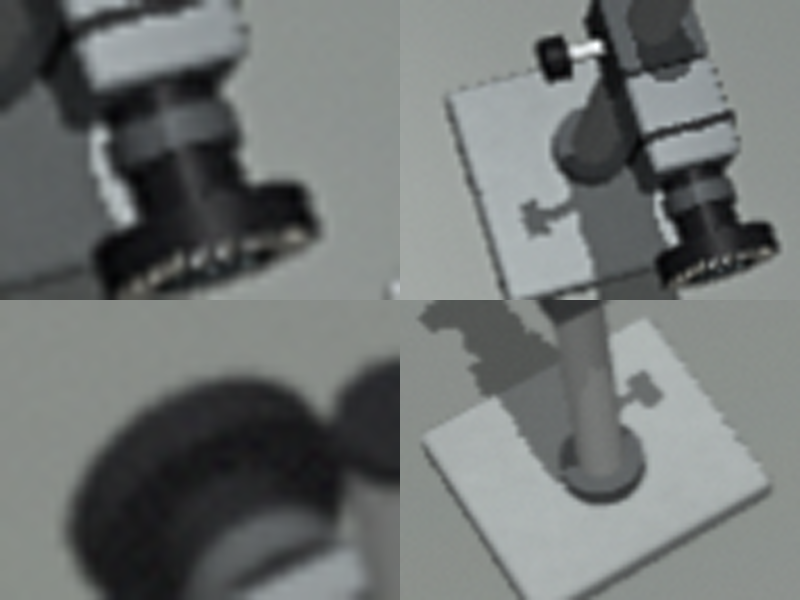

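```bash
python3 - <<'E'
from h import *
np.set_printoptions(precision=4,suppress=True)
ct,cs=calibration("top"),calibration("scene")
P=[onz(cs,215+(x-400)/4.167,290+(y-300)/4.167,.016)[:2] for x,y in((422,440),(645,318),(770,490))]
print(P,np.linalg.norm(P[1]-P[0]),np.linalg.norm(P[2]-P[1]),[np.degrees(np.arctan2(*(P[i+1]-P[i])[::-1])) for i in(0,1)])
T=[onz(ct,345+(x-400)/4.545,165+y/4.545,.016)[:2] for x,y in((447,95),(510,300))]
print(T,np.degrees(np.arctan2(*(T[0]-T[1])[::-1])))
col=np.array([.7385,-.1595])
L=(390+100/8.333,192+285/8.333);Rr=(390+318/8.333,192+228/8.333);C=np.add(L,Rr)/2
for z in(.15,.17,.19,.21,.23):
    c=onz(ct,*C,z)[:2];d=col-c;w=onz(ct,*L,z)-onz(ct,*Rr,z)
    print(z,c,np.linalg.norm(d),np.degrees(np.arctan2(d[1],d[0])),np.linalg.norm(w),np.degrees(np.arctan2(w[1],w[0])), proj(cs,[*c,z]))
# vice: ears mid, dir
k=np.array([.5048,.0858])
for off in(0,): 
    e1=np.array([.5874,.2135]);e2=np.array([.5788,.1083]);d=e1-e2;a=np.arctan2(d[1],d[0])-np.pi/2;print("vice yaw from ears",np.degrees(a),(e1+e2)/2)
    x=np.array([np.cos(a),np.sin(a)]);o=(e1+e2)/2;pv=o-.076*x;print("pivot",pv,"knob r",np.linalg.norm(k-pv),np.degrees(np.arctan2(*(k-pv)[::-1])-a))
E
```

```text
[array([ 0.6962, -0.2475]), array([ 0.6518, -0.1181]), array([ 0.7763, -0.0792])] 0.13681696678919267 0.13051464096723164 [np.float64(108.96862294456567), np.float64(17.355548297761395)]
[array([ 0.7658, -0.0791]), array([ 0.6472, -0.1178])] 18.114154758453807
0.15 [ 0.6401 -0.2081] 0.10971120855142388 26.269973929660644 0.06291879944602115 107.53808026484457 [225.7752 261.8419]
0.17 [ 0.635 -0.204] 0.11266807313923304 23.250875952535278 0.06170147032137772 107.5380802648445 [226.0086 253.4673]
0.19 [ 0.6298 -0.1999] 0.11592132036186445 20.393654450887944 0.06048414119673437 107.5380802648445 [226.2439 244.9387]
0.21 [ 0.6247 -0.1958] 0.11944673587170708 17.698705009038708 0.05926681207209097 107.53808026484452 [226.4808 236.2512]
0.23 [ 0.6196 -0.1917] 0.12322096125582527 15.163512615042826 0.058049482947447585 107.53808026484444 [226.7196 227.3994]
vice yaw from ears -4.673483182114015 [0.5831 0.1609]
pivot [0.5074 0.1671] knob r 0.08133233998497032 -87.12508896269908
```

```bash
python3 - <<'E'
from h import *
from scipy.optimize import least_squares
np.set_printoptions(precision=4,suppress=True)
ct,cs=calibration("top"),calibration("scene")
s=cv2.imread("pics/scene0.png");t=cv2.imread("pics/top0.png")
col=np.array([.7385,-.1595]);th=np.radians(18);X=np.array([np.cos(th),np.sin(th),0]);Y=np.array([-X[1],X[0],0])
lens=np.array([*(col-.123*X[:2]),0])
def pl(c,u,v,off=0):
    e,d=ray(c,u,v);p=e+d*(((lens+off*X-e)@X)/(d@X));return np.array([(p-lens)@Y,p[2]])
def edge(im,cx,cy,angs,r0,r1,lev):
    g=cv2.cvtColor(im,cv2.COLOR_BGR2GRAY).astype(np.float32);out=[]
    for a in angs:
        rr=np.arange(r0,r1,.1);xs=(cx+rr*np.cos(a)).astype(np.float32);ys=(cy+rr*np.sin(a)).astype(np.float32)
        v=cv2.remap(g,xs[None],ys[None],cv2.INTER_LINEAR)[0];i=np.where(v>lev)[0]
        if len(i):out.append((xs[i[0]],ys[i[0]]))
    return out
E=edge(s,228,240,np.radians(np.arange(170,285,10)),6,20,95)
print(np.array(E).round(1).tolist())
Q=np.array([pl(cs,*p) for p in E]);f=least_squares(lambda a:np.hypot(Q[:,0]-a[0],Q[:,1]-a[1])-.029,[0,.2],loss="soft_l1",f_scale=.001)
print("scene fit",f.x,f.fun)
for nm,(u,v) in(("L",(402,226.2)),("R",(428.2,219.4)),("C",(415.1,222.8))):print(nm,pl(ct,u,v))
E
```

```text
[[213.0, 242.60000610351562], [213.39999389648438, 240.0], [214.5, 237.60000610351562], [215.6999969482422, 235.5], [217.1999969482422, 233.8000030517578], [218.6999969482422, 232.1999969482422], [220.3000030517578, 230.8000030517578], [222.10000610351562, 229.8000030517578], [223.89999389648438, 228.6999969482422], [225.89999389648438, 227.89999389648438], [228.0, 227.39999389648438], [230.3000030517578, 227.10000610351562]]
scene fit [0.0001 0.2009] [ 0.0001  0.0001 -0.0003 -0.     -0.0001 -0.0001  0.0003 -0.0001  0.0001
  0.0002 -0.0001 -0.0001]
L [0.0352 0.2309]
R [-0.0238  0.2277]
C [0.0059 0.2293]
```

```bash
cat >> h.py <<'E'
def pose():
    s=ctrl.get_state();M=R.from_rotvec(s["tool_rot"]).as_matrix();return s,np.array(s["position"]),np.arctan2(M[1,0],M[0,0])
def plan(pts,p=None,y=None):
    """pts: list of (xyz, yaw_deg, nrows); prints rows in tool axes (tool down)"""
    s,p0,y0=pose();p=p0 if p is None else np.array(p,float);y=y0 if y is None else np.radians(y)
    D=[];T=[]
    for q,yd,n in pts:
        dy=np.radians(yd)-y;st=(np.array(q)-p)/n
        for i in range(n):
            d=st;D.append([round(float(v),4) for v in (d[0]*np.cos(y)+d[1]*np.sin(y),d[0]*np.sin(y)-d[1]*np.cos(y),-d[2])])
            T.append([0,0,round(float(-dy/n),4)]);y+=dy/n
        p=np.array(q,float)
    for i in range(0,len(D),10):print(str(D[i:i+10]).replace(" ",""),str(T[i:i+10]).replace(" ",""))
E
python3 - <<'E'
from h import *
ct=calibration("top")
for a,b in(((125,85),(260,103)),((110,185),(242,203))):
    d=onz(ct,220+b[0]/5,218+b[1]/5,.048)-onz(ct,220+a[0]/5,218+a[1]/5,.048);print("jaw yaw",np.degrees(np.arctan2(d[1],d[0]))+90,np.linalg.norm(d), onz(ct,220+(a[0]+b[0])/10,218+(a[1]+b[1])/10,.048))
a,b=onz(ct,252.6,248,.072),onz(ct,252.4,240,.072);d=b-a;print("arrow",np.degrees(np.arctan2(d[1],d[0])))
s,p,y=pose();print(p,np.degrees(y))
plan([((.505,.086,.2),86,17)])
E
```

```text
jaw yaw -5.01045871947899 0.06772590615063544 [0.61221383 0.15798929 0.048     ]
jaw yaw -5.037860426827692 0.06568998828172386 [0.56189797 0.16246574 0.048     ]
arrow 5.714601844145804
[ 0.156132   -0.63048157  0.22157558] 13.916979924189754
[[0.0301,-0.036,0.0013],[0.0326,-0.0337,0.0013],[0.035,-0.0311,0.0013],[0.0372,-0.0285,0.0013],[0.0392,-0.0256,0.0013],[0.041,-0.0227,0.0013],[0.0426,-0.0196,0.0013],[0.0439,-0.0164,0.0013],[0.045,-0.0131,0.0013],[0.0459,-0.0097,0.0013]] [[0,0,-0.074],[0,0,-0.074],[0,0,-0.074],[0,0,-0.074],[0,0,-0.074],[0,0,-0.074],[0,0,-0.074],[0,0,-0.074],[0,0,-0.074],[0,0,-0.074]]
[[0.0465,-0.0063,0.0013],[0.0468,-0.0028,0.0013],[0.0469,0.0006,0.0013],[0.0467,0.0041,0.0013],[0.0463,0.0075,0.0013],[0.0456,0.0109,0.0013],[0.0447,0.0143,0.0013]] [[0,0,-0.074],[0,0,-0.074],[0,0,-0.074],[0,0,-0.074],[0,0,-0.074],[0,0,-0.074],[0,0,-0.074]]
```

apply_moves(dp=[[0.03,-0.036,0.001],[0.033,-0.034,0.001],[0.035,-0.031,0.001],[0.037,-0.0285,0.001],[0.039,-0.026,0.001],[0.041,-0.023,0.001],[0.0425,-0.0195,0.001],[0.044,-0.0165,0.001],[0.045,-0.013,0.001],[0.046,-0.01,0.001]], twist=[[0,0,-0.074],[0,0,-0.074],[0,0,-0.074],[0,0,-0.074],[0,0,-0.074],[0,0,-0.074],[0,0,-0.074],[0,0,-0.074],[0,0,-0.074],[0,0,-0.074]], fingers=[0.4,0.4,0.4,0.4,0.4,0.4,0.4,0.4,0.4,0.4], newtons=10)

```text
time: 1.1
position: [0.361, -0.2067, 0.2123]
tool_rot: [2.767, 1.486, -0.001]
ft_force: [0.2, -0.5, 0.9]
grip_width: 0.6
grip_force: 0.0
```

apply_moves(dp=[[0.0465,-0.006,0.001],[0.047,-0.003,0.001],[0.047,0.0005,0.001],[0.0465,0.004,0.001],[0.0465,0.0075,0.001],[0.0455,0.011,0.001],[0.0445,0.0145,0.001],[0,0,0],[0,0,0]], twist=[[0,0,-0.074],[0,0,-0.074],[0,0,-0.074],[0,0,-0.074],[0,0,-0.074],[0,0,-0.074],[0,0,-0.074],[0,0,0],[0,0,0]], fingers=[0.5,0.5,0.5,0.5,0.5,0.5,0.5,0.5,0.5])

```text
time: 2.0
position: [0.5043, 0.0875, 0.2048]
tool_rot: [-2.294, -2.144, 0.001]
ft_force: [-0.3, -0.5, 0.1]
grip_width: 0.501
grip_force: 0.0
```

```bash
python3 - <<'E'
from h import *
s,p,y=pose();print(p,np.degrees(y),s["grip_width"],s["joint_positions"],s["time"],R.from_rotvec(s["tool_rot"]).as_matrix()[:,2])
plan([((.505,.086,.2),86,1),((.505,.086,.064),86,5)])
c1,c2=calibration("top"),calibration("scene");print(proj(c1,p),proj(c2,p))
t=get_image("top")[:,:,::-1];s=get_image("scene")[:,:,::-1]
cr=lambda im,x,y,w,h:cv2.resize(im[y:y+h,x:x+w],(400,300),interpolation=cv2.INTER_CUBIC)
cv2.imwrite("pics/c3.png",np.hstack([cr(t,210,200,140,105),cr(s,290,130,140,105)]))
E
```

```text
[0.50428905 0.08748723 0.20484233] 86.13047014399739 0.5006403867758836 [ 0.63620545  0.10031761 -0.8999662   1.78672862  0.0803712   1.29482593
 -0.35090865] 2.0 [-1.85482856e-03  7.50675254e-04 -9.99997998e-01]
[[-0.0014,0.0008,0.0048],[0.0,0.0,0.0272],[0.0,0.0,0.0272],[0.0,0.0,0.0272],[0.0,0.0,0.0272],[0.0,0.0,0.0272]] [[0,0,0.0023],[0,0,-0.0],[0,0,-0.0],[0,0,-0.0],[0,0,-0.0],[0,0,-0.0]]
[279.27263948 272.94333209] [342.39631986 173.70111303]
```

View pics/c3.png

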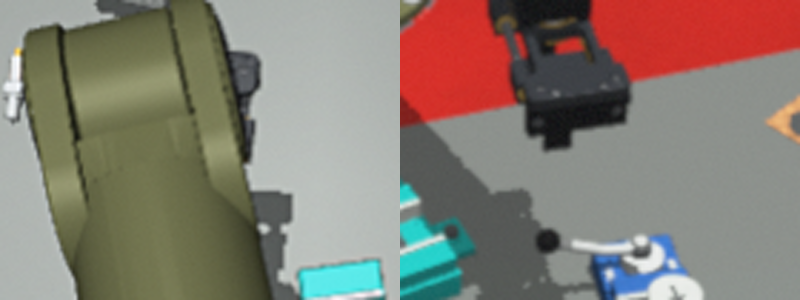

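apply_moves(dp=[[-0.0015,0.001,0.03],[0,0,0.035],[0,0,0.035],[0,0,0.025],[0,0,0.016],[0,0,0],[0,0,0],[0,0,0]], twist=[[0,0,0],[0,0,0],[0,0,0],[0,0,0],[0,0,0],[0,0,0],[0,0,0],[0,0,0]], fingers=[0.5,0.5,0.5,0.5,0.5,0.67,0.67,0.67])

```text
time: 2.9
position: [0.5069, 0.0848, 0.0661]
tool_rot: [2.297, 2.14, 0.003]
ft_force: [-0.1, -0.2, -1.1]
grip_width: 0.355
grip_force: 0.0
```

```bash
python3 - <<'E'
from h import *
s,p,y=pose();print(p,np.degrees(y),s["grip_width"],s["grip_force"],s["ft_force"],s["joint_positions"])
c=np.array([.510,.167]);n=18;a=np.radians(np.linspace(-94,-188,n+1))[1:]
plan([((*(c+.082*np.array([np.cos(t),np.sin(t)])),.064),np.degrees(t)+180,1) for t in a])
E
```

```text
[0.50694649 0.08476517 0.06608431] 85.95139914443094 0.35467869033569555 0.0 [-0.06316564 -0.16616968 -1.08048981] [ 0.56267562  0.27433604 -0.86617357  1.94149135  0.24439611  1.03053791
 -0.48232471]
[[0.0006,-0.0102,0.0021],[0.0003,-0.0075,-0.0],[0.0003,-0.0075,-0.0],[0.0003,-0.0075,-0.0],[0.0003,-0.0075,-0.0],[0.0003,-0.0075,-0.0],[0.0003,-0.0075,-0.0],[0.0003,-0.0075,-0.0],[0.0003,-0.0075,-0.0],[0.0003,-0.0075,-0.0]] [[0,0,0.0903],[0,0,0.0911],[0,0,0.0911],[0,0,0.0911],[0,0,0.0911],[0,0,0.0911],[0,0,0.0911],[0,0,0.0911],[0,0,0.0911],[0,0,0.0911]]
[[0.0003,-0.0075,-0.0],[0.0003,-0.0075,-0.0],[0.0003,-0.0075,-0.0],[0.0003,-0.0075,-0.0],[0.0003,-0.0075,-0.0],[0.0003,-0.0075,-0.0],[0.0003,-0.0075,-0.0],[0.0003,-0.0075,-0.0]] [[0,0,0.0911],[0,0,0.0911],[0,0,0.0911],[0,0,0.0911],[0,0,0.0911],[0,0,0.0911],[0,0,0.0911],[0,0,0.0911]]
```

apply_moves(dp=[[0.0005,-0.0095,0.002],[0.0003,-0.0075,0],[0.0003,-0.0075,0],[0.0003,-0.0075,0],[0.0003,-0.0075,0],[0.0003,-0.0075,0],[0.0003,-0.0075,0],[0.0003,-0.0075,0],[0.0003,-0.0075,0]], twist=[[0,0,0.091],[0,0,0.091],[0,0,0.091],[0,0,0.091],[0,0,0.091],[0,0,0.091],[0,0,0.091],[0,0,0.091],[0,0,0.091]], fingers=[0.67,0.67,0.67,0.67,0.67,0.67,0.67,0.67,0.67])

```text
time: 3.8
position: [0.4481, 0.1154, 0.0647]
tool_rot: [2.96, 1.044, 0.01]
ft_force: [3.9, -0.4, -1.3]
grip_width: 0.332
grip_force: 1.4
```

```bash
python3 - <<'E'
from h import *
s,p,y=pose();print(p,np.degrees(y),s["grip_width"],s["grip_force"],s["ft_force"],s["joint_positions"])
c=np.array([.510,.167]);r=p[:2]-c;print(np.linalg.norm(r),np.degrees(np.arctan2(r[1],r[0])))
n=9;a=np.radians(np.linspace(-141,-188,n+1))[1:]
plan([((*(c+.082*np.array([np.cos(t),np.sin(t)])),.064),np.degrees(t)+180,1) for t in a])
E
```

```text
[0.44810899 0.11544661 0.06466122] 38.840291658281444 0.3320743970228038 1.4489903301000595 [ 3.87665461 -0.41908758 -1.27320557] [ 0.47527399  0.12568232 -0.8168487   2.06285617  0.11259814  0.98884263
 -1.29200707]
0.08054966608211707 -140.2066956183426
[[-0.0011,-0.0086,0.0007],[0.0003,-0.0075,-0.0],[0.0003,-0.0075,-0.0],[0.0003,-0.0075,-0.0],[0.0003,-0.0075,-0.0],[0.0003,-0.0075,-0.0],[0.0003,-0.0075,-0.0],[0.0003,-0.0075,-0.0],[0.0003,-0.0075,-0.0]] [[0,0,0.0884],[0,0,0.0911],[0,0,0.0911],[0,0,0.0911],[0,0,0.0911],[0,0,0.0911],[0,0,0.0911],[0,0,0.0911],[0,0,0.0911]]
```

Tracking is good, with about 3.9 N at the knob. I'll finish the swing.

apply_moves(dp=[[-0.001,-0.0085,0.0005],[0.0003,-0.0075,0],[0.0003,-0.0075,0],[0.0003,-0.0075,0],[0.0003,-0.0075,0],[0.0003,-0.0075,0],[0.0003,-0.0075,0],[0.0003,-0.0075,0],[0.0003,-0.0075,0],[0,0,0]], twist=[[0,0,0.09],[0,0,0.091],[0,0,0.091],[0,0,0.091],[0,0,0.091],[0,0,0.091],[0,0,0.091],[0,0,0.091],[0,0,0.091],[0,0,0]], fingers=[0.67,0.67,0.67,0.67,0.67,0.67,0.67,0.67,0.67,0.67])

```text
time: 4.8
position: [0.4271, 0.1789, 0.0636]
tool_rot: [-3.134, 0.213, -0.006]
ft_force: [0.8, -0.1, -0.1]
grip_width: 0.335
grip_force: 0.0
```

```bash
python3 - <<'E'
from h import *
s,p,y=pose();print(p,np.degrees(y),s["grip_width"],s["grip_force"],s["ft_force"],s["joint_positions"])
c=np.array([.510,.167]);r=p[:2]-c;print(np.linalg.norm(r),np.degrees(np.arctan2(r[1],r[0])))
E
```

```text
[0.42706985 0.17894676 0.06359912] -7.774516289566185 0.3345536223681857 0.049807626055553555 [ 0.79522918 -0.09120585 -0.14449425] [ 0.31946759  0.13023802 -0.80624168  2.06062788  0.11428746  0.99033117
 -2.25157449]
0.08378624311520269 171.80247609820628
```

apply_moves(dp=[[0,0,0],[0,0,-0.025],[0,0,-0.04],[0,0,-0.04],[0,0,0]], twist=[[0,0,0],[0,0,0],[0,0,0],[0,0,0],[0,0,0]], fingers=[0.55,0.5,0.4,0,0])

```text
time: 5.3
position: [0.4288, 0.18, 0.1724]
tool_rot: [-3.132, 0.211, -0.015]
ft_force: [0.7, -0.1, 0.0]
grip_width: 0.686
grip_force: 0.0
```

```bash
python3 - <<'E'
from h import *
np.set_printoptions(precision=4,suppress=True)
s,p,y=pose();print(p,np.degrees(y),s["grip_width"])
ct,cs=calibration("top"),calibration("scene")
t=get_image("top")[:,:,::-1];s=get_image("scene")[:,:,::-1]
cv2.imwrite("pics/s4.png",s)
cr=lambda im,x,y,w,h:cv2.resize(im[y:y+h,x:x+w],(400,300),interpolation=cv2.INTER_CUBIC)
a=np.vstack([np.hstack([cr(t,220,218,80,60),cr(s,290,150,140,105)]),np.hstack([cr(s,366,215,40,30),cr(s,330,190,80,60)])])
cv2.imwrite("pics/c4.png",a)
E
```

```text
[0.4288 0.18   0.1724] -7.70537626029287 0.6857845718929384
```

View pics/c4.png

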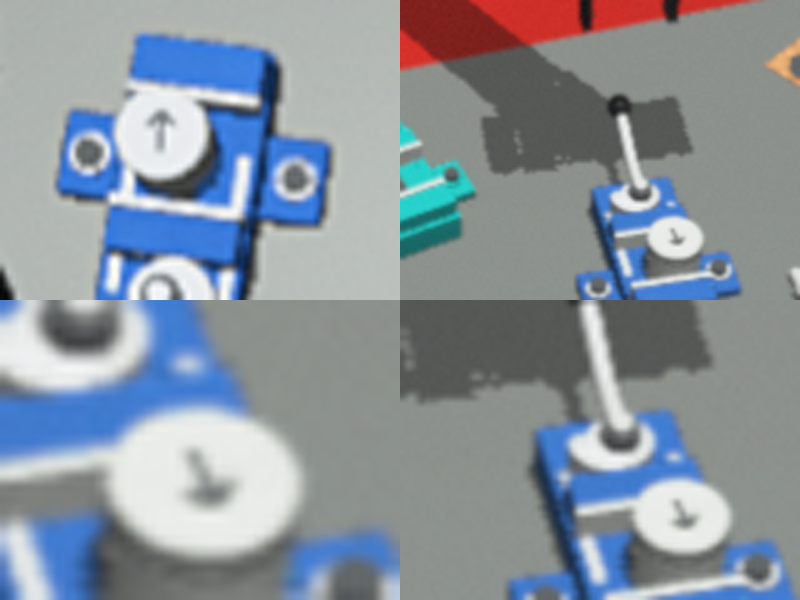

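```bash
cat >> h.py <<'E'
def arrow(c,im,u,v,r,z):
    """direction of dark arrow on crown: weighted PCA of darkness on plane z"""
    g=im.astype(float).mean(2);y0,x0=int(v-r),int(u-r);w=g[y0:y0+2*r+1,x0:x0+2*r+1];d=np.clip(np.percentile(w,80)-15-w,0,None)
    ys,xs=np.nonzero(d);W=d[ys,xs];Q=np.array([onz(c,x+x0,y+y0,z)[:2] for x,y in zip(xs,ys)])
    m=np.average(Q,0,W);ev,V=np.linalg.eigh(np.cov(Q.T,aweights=W));return m,np.degrees(np.arctan2(*V[::-1,1]))%180,np.sqrt(ev)
E
python3 - <<'E'
from h import *
np.set_printoptions(precision=4,suppress=True)
ct,cs=calibration("top"),calibration("scene")
t=get_image("top");s=get_image("scene")
for r in(5,6):print(arrow(ct,t,252.4,244.5,r,.072))
for r in(4,5):print(arrow(cs,s,386.8,233,r,.072))
print(onz(ct,252.5,244.6,.072),onz(cs,386.4,233.3,.072))
# arrow by hand points in scene crop
a=onz(cs,366+194/10,215+152/10,.072);b=onz(cs,366+212/10,215+207/10,.072);d=b-a;print(np.degrees(np.arctan2(d[1],d[0])),np.linalg.norm(d))
plan([((.588,.170,.16),-5,4),((.588,.170,.04),-5,5)])
E
```

```text
(array([0.5922, 0.1702]), np.float64(1.6665485825160147), array([0.0027, 0.0053]))
(array([0.5921, 0.17  ]), np.float64(6.657927983611955), array([0.0032, 0.0056]))
(array([0.5925, 0.171 ]), np.float64(177.3175738424845), array([0.0027, 0.0047]))
(array([0.5925, 0.171 ]), np.float64(175.6805898208311), array([0.0028, 0.0047]))
[0.5873 0.1678 0.072 ] [0.5929 0.171  0.072 ]
-6.112044810213227 0.017796689313825526
[[0.0407,-0.0035,0.0015],[0.0408,-0.003,0.0015],[0.0408,-0.0026,0.0015],[0.0408,-0.0021,0.0015],[0.0,-0.0,0.024],[0.0,-0.0,0.024],[0.0,-0.0,0.024],[0.0,-0.0,0.024],[0.0,-0.0,0.024]] [[0,0,-0.0121],[0,0,-0.0121],[0,0,-0.0121],[0,0,-0.0121],[0,0,0.0],[0,0,0.0],[0,0,0.0],[0,0,0.0],[0,0,0.0]]
```

apply_moves(dp=[[0.041,-0.0035,0],[0.041,-0.003,0],[0.041,-0.0025,0],[0.0415,-0.002,0],[0,0,0.02],[0,0,0.03],[0,0,0.03],[0,0,0]], twist=[[0,0,-0.02],[0,0,-0.02],[0,0,-0.02],[0,0,-0.02],[0,0,0],[0,0,0],[0,0,0],[0,0,0]], fingers=[0,0,0,0,0,0,0,0])

```text
time: 6.3
position: [0.5858, 0.1705, 0.0808]
tool_rot: [3.138, -0.086, -0.018]
ft_force: [-1.3, -0.2, -0.4]
grip_width: 1.003
grip_force: 0.0
```

```bash
python3 - <<'E'
from h import *
s,p,y=pose();print(p,np.degrees(y),s["grip_width"],R.from_rotvec(s["tool_rot"]).as_matrix()[:,2],s["joint_positions"],s["ft_force"])
plan([((.589,.170,.038),-3,5)])
s=get_image("scene")[:,:,::-1];cv2.imwrite("pics/c5.png",cv2.resize(s[170:275,310:450],(800,600),interpolation=cv2.INTER_CUBIC))
E
```

```text
[0.58576601 0.17048735 0.08077625] -3.1542915758252015 1.00257424265994 [-0.01149124 -0.00200641 -0.99993196] [ 0.26370653  0.45270806 -0.73750653  1.685023    0.32587839  1.14357616
 -2.18972656] [-1.26252169 -0.16577955 -0.37650623]
[[0.0007,0.0001,0.0086],[0.0007,0.0001,0.0086],[0.0007,0.0001,0.0086],[0.0007,0.0001,0.0086],[0.0007,0.0001,0.0086]] [[0,0,-0.0005],[0,0,-0.0005],[0,0,-0.0005],[0,0,-0.0005],[0,0,-0.0005]]
```

View pics/c5.png

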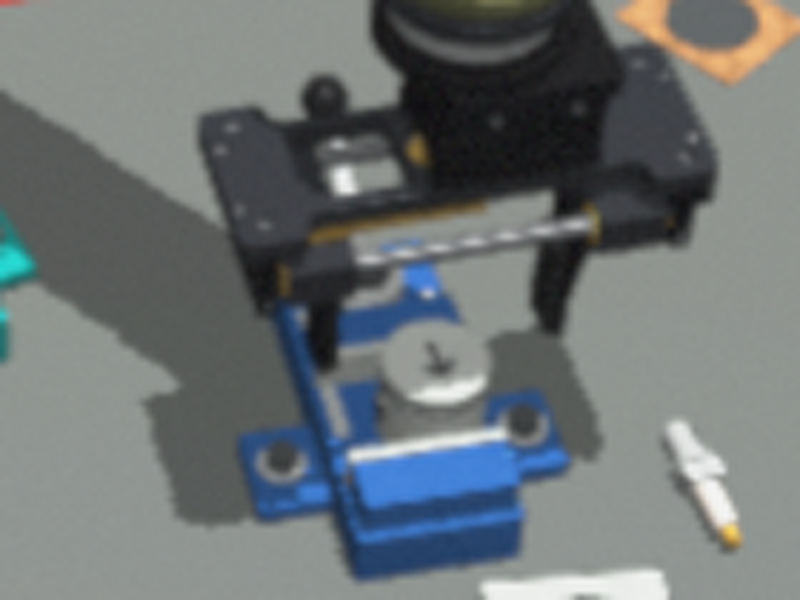

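apply_moves(dp=[[0.004,0.0005,0.01],[0,0,0.012],[0,0,0.012],[0,0,0.009],[0,0,0],[0,0,0],[0,0,0],[0,0,0],[0,0,0],[0,0,0]], twist=[[0,0.0115,0],[0,0,0],[0,0,0],[0,0,0],[0,0,0],[0,0,0],[0,0,0],[0,0,0],[0,0,0],[0,0,0]], fingers=[0,0,0,0,0,0.3,0.6,0.6,0.6,0.6], newtons=25)

```text
time: 7.35
position: [0.5947, 0.1712, 0.0443]
tool_rot: [3.14, -0.088, 0.019]
ft_force: [-0.6, 0.4, -0.6]
grip_width: 0.63
grip_force: 0.0
```

```bash
python3 - <<'E'
from h import *
s,p,y=pose();print(p,np.degrees(y),s["grip_width"],s["grip_force"],R.from_rotvec(s["tool_rot"]).as_matrix()[:,2],s["ft_force"])
E
```

```text
[0.594747   0.17116304 0.04430545] -3.21780665748324 0.6302615973041442 0.0 [ 1.19620720e-02 -7.42904985e-04 -9.99928176e-01] [-0.57114286  0.39990919 -0.55451336]
```

apply_moves(dp=[[-0.004,0,0.004],[0,0,0],[0,0,0]], twist=[[0,-0.0115,0],[0,0,0],[0,0,0]], fingers=[0.4,0.4,0.4])

```text
time: 7.65
position: [0.5904, 0.1713, 0.0396]
tool_rot: [3.14, -0.088, -0.001]
ft_force: [0.3, 0.1, -0.4]
grip_width: 0.601
grip_force: 0.0
```

```bash
python3 - <<'E'
from h import *
s,p,y=pose();print(p,np.degrees(y),s["grip_width"],s["grip_force"],R.from_rotvec(s["tool_rot"]).as_matrix()[:,2],s["ft_force"])
E
```

```text
[0.59039199 0.17128728 0.03964997] -3.218208319907502 0.6014379722907901 0.0 [-6.22105459e-04 -1.53542310e-04 -9.99999795e-01] [ 0.339695    0.09532194 -0.42085635]
```

Upright and in position, so I'll close on the piston.

apply_moves(dp=[[0,0,0.001],[0,0,0],[0,0,0],[0,0,0],[0,0,0],[0,0,0]], twist=[[0,0,0],[0,0,0],[0,0,0],[0,0,0],[0,0,0],[0,0,0]], fingers=[0.5,0.6,0.7,0.7,0.7,0.7], newtons=25)

```text
time: 8.25
position: [0.5905, 0.1714, 0.0389]
tool_rot: [3.14, -0.088, -0.0]
ft_force: [0.3, -0.0, -1.5]
grip_width: 0.52
grip_force: 25.0
```

apply_moves(dp=[[0,0,-0.005],[0,0,-0.01],[0,0,-0.015],[0,0,-0.02],[0,0,-0.025],[0,0,-0.025],[0,0,-0.025],[0,0,-0.02],[0,0,-0.01],[0,0,0]], twist=[[0,0,0],[0,0,0],[0,0,0],[0,0,0],[0,0,0],[0,0,0],[0,0,0],[0,0,0],[0,0,0],[0,0,0]], fingers=[0.7,0.7,0.7,0.7,0.7,0.7,0.7,0.7,0.7,0.7])

```text
time: 9.25
position: [0.5916, 0.1719, 0.1964]
tool_rot: [-3.14, 0.088, -0.006]
ft_force: [-0.4, -0.4, -0.0]
grip_width: 0.523
grip_force: 25.0
```

```bash
python3 - <<'E'
from h import *
s,p,y=pose();print(p,np.degrees(y),s["grip_width"],s["grip_force"],R.from_rotvec(s["tool_rot"]).as_matrix()[:,2],s["ft_force"],s["joint_positions"])
print("way: approach from -x side of lens")
plan([((.47,0,.192),8,8),((.5188,-.2309,.192),20,10)])
s=get_image("scene")[:,:,::-1];cv2.imwrite("pics/c6.png",cv2.resize(s[120:240,320:480],(800,600),interpolation=cv2.INTER_CUBIC))
E
```

```text
[0.59160733 0.1719278  0.19642026] -3.21460451549086 0.5228504797508094 24.999785672407597 [ 3.89021945e-03  5.29750429e-04 -9.99992293e-01] [-0.35762254 -0.38831345 -0.00651793] [ 0.29518765  0.35311111 -0.77611669  1.55863843  0.25338687  1.32954918
 -2.13688672]
way: approach from -x side of lens
[[-0.014,0.0223,0.0006],[-0.0145,0.022,0.0006],[-0.015,0.0216,0.0006],[-0.0156,0.0212,0.0006],[-0.0161,0.0208,0.0006],[-0.0166,0.0204,0.0006],[-0.0171,0.02,0.0006],[-0.0176,0.0196,0.0006],[0.0016,0.0235,-0.0],[0.0011,0.0236,-0.0]] [[0,0,-0.0245],[0,0,-0.0245],[0,0,-0.0245],[0,0,-0.0245],[0,0,-0.0245],[0,0,-0.0245],[0,0,-0.0245],[0,0,-0.0245],[0,0,-0.0209],[0,0,-0.0209]]
[[0.0006,0.0236,-0.0],[0.0001,0.0236,-0.0],[-0.0004,0.0236,-0.0],[-0.0009,0.0236,-0.0],[-0.0013,0.0236,-0.0],[-0.0018,0.0235,-0.0],[-0.0023,0.0235,-0.0],[-0.0028,0.0234,-0.0]] [[0,0,-0.0209],[0,0,-0.0209],[0,0,-0.0209],[0,0,-0.0209],[0,0,-0.0209],[0,0,-0.0209],[0,0,-0.0209],[0,0,-0.0209]]
```

View pics/c6.png

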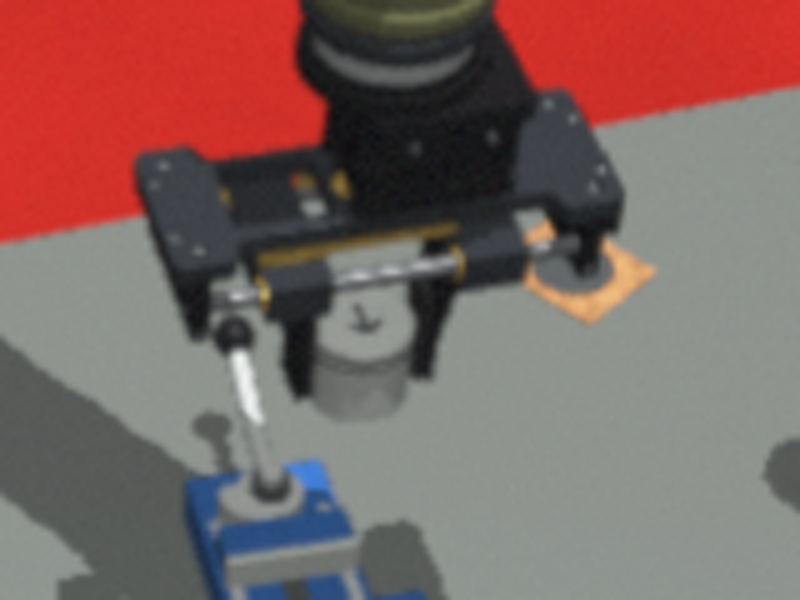

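```bash
python3 - <<'E'
from h import *
np.set_printoptions(precision=4,suppress=True)
cs=calibration("scene");s=get_image("scene");zc=.2295
print(pose()[1])
for r in(4,5):print(arrow(cs,s,393,183.7,r,zc))
f=lambda x,y:onz(cs,320+x/5,120+y/5,zc)
d=f(368,331)-f(360,306);print(np.degrees(np.arctan2(d[1],d[0])),np.linalg.norm(d));print(f(366,320),f(318,320)-f(415,320))
b=f(383,320)-f(350,323);print("barbs",np.degrees(np.arctan2(b[1],b[0]))-90)
E
```

```text
[0.5903 0.1712 0.1936]
(array([0.5941, 0.1717]), np.float64(176.23795785930875), array([0.0025, 0.0048]))
(array([0.5903, 0.1721]), np.float64(174.2839355707733), array([0.0027, 0.0094]))
-7.8115683628138095 0.015930469339123565
[0.593  0.1744 0.2295] [-0.0118 -0.0399  0.    ]
barbs -8.939860404184515
```

apply_moves(dp=[[-0.007,0.011,0],[-0.014,0.022,0],[-0.0145,0.022,0],[-0.015,0.0215,0.0005],[-0.0155,0.021,0.0005],[-0.016,0.021,0.0005],[-0.0165,0.0205,0],[-0.017,0.02,0],[-0.0085,0.021,0],[0.001,0.0235,0]], twist=[[0,0,-0.0245],[0,0,-0.0245],[0,0,-0.0245],[0,0,-0.0245],[0,0,-0.0245],[0,0,-0.0245],[0,0,-0.0245],[0,0,-0.0245],[0,0,-0.021],[0,0,-0.021]], fingers=[0.7,0.7,0.7,0.7,0.7,0.7,0.7,0.7,0.7,0.7])

```text
time: 10.35
position: [0.4778, -0.0377, 0.1913]
tool_rot: [3.128, 0.286, -0.005]
ft_force: [0.1, 0.2, -0.4]
grip_width: 0.522
grip_force: 25.0
```

```bash
python3 - <<'E'
from h import *
s,p,y=pose();print(p,np.degrees(y),s["joint_positions"],s["grip_force"])
plan([((.5188,-.2309,.192),20,10)])
E
```

```text
[ 0.47784404 -0.03772661  0.19128478] 10.456841456977623 [ 0.71524853  0.00344552 -0.68668642  1.87972137  0.00334892  1.26197528
 -1.3607497 ] 25.000641342485324
[[0.0005,0.0197,-0.0001],[0.0002,0.0197,-0.0001],[-0.0001,0.0197,-0.0001],[-0.0005,0.0197,-0.0001],[-0.0008,0.0197,-0.0001],[-0.0011,0.0197,-0.0001],[-0.0015,0.0197,-0.0001],[-0.0018,0.0197,-0.0001],[-0.0021,0.0196,-0.0001],[-0.0024,0.0196,-0.0001]] [[0,0,-0.0167],[0,0,-0.0167],[0,0,-0.0167],[0,0,-0.0167],[0,0,-0.0167],[0,0,-0.0167],[0,0,-0.0167],[0,0,-0.0167],[0,0,-0.0167],[0,0,-0.0167]]
```

apply_moves(dp=[[0.0005,0.0195,0],[0,0.0195,0],[0,0.0195,0],[-0.0005,0.0195,0],[-0.001,0.0195,0],[-0.001,0.0195,0],[-0.0015,0.0195,0],[-0.002,0.0195,0],[-0.002,0.018,0],[-0.002,0.01,0]], twist=[[0,0,-0.0165],[0,0,-0.0165],[0,0,-0.0165],[0,0,-0.0165],[0,0,-0.0165],[0,0,-0.0165],[0,0,-0.0165],[0,0,-0.0165],[0,0,-0.0165],[0,0,-0.008]], fingers=[0.7,0.7,0.7,0.7,0.7,0.7,0.7,0.7,0.7,0.7])

```text
time: 11.35
position: [0.5158, -0.2191, 0.1909]
tool_rot: [-3.096, -0.527, 0.004]
ft_force: [0.1, -0.5, -0.6]
grip_width: 0.52
grip_force: 25.0
```

apply_moves(dp=[[0,0,0],[0,0,0],[0,0,0]], twist=[[0,0,0],[0,0,0],[0,0,0]], fingers=[0.7,0.7,0.7])

```text
time: 11.65
position: [0.5167, -0.2162, 0.1924]
tool_rot: [-3.096, -0.531, 0.0]
ft_force: [-0.3, 0.2, -1.0]
grip_width: 0.521
grip_force: 25.0
```

```bash
python3 - <<'E'
from h import *
s,p,y=pose();print(p,np.degrees(y),s["joint_positions"],s["grip_force"],R.from_rotvec(s["tool_rot"]).as_matrix()[:,2])
plan([((.5188,-.2309,.192),20,1)])
t=get_image("top")[:,:,::-1];s=get_image("scene")[:,:,::-1]
cv2.imwrite("pics/s7.png",s)
cr=lambda im,x,y,w,h:cv2.resize(im[y:y+h,x:x+w],(400,300),interpolation=cv2.INTER_CUBIC)
a=np.vstack([np.hstack([cr(t,330,130,160,120),cr(s,140,120,160,120)]),np.hstack([cr(s,190,195,60,45),cr(s,180,170,100,75)])])
cv2.imwrite("pics/c7.png",a)
E
```

```text
[ 0.51665327 -0.21617222  0.19235384] 19.473680054905202 [ 0.84934395  0.18765475 -0.55966509  1.70327872  0.10318227  1.28074742
 -0.96295815] 24.999779438367113 [-3.92008911e-04  4.83587744e-04 -9.99999806e-01]
[[-0.0029,0.0146,0.0004]] [[0,0,-0.0092]]
```

View pics/c7.png

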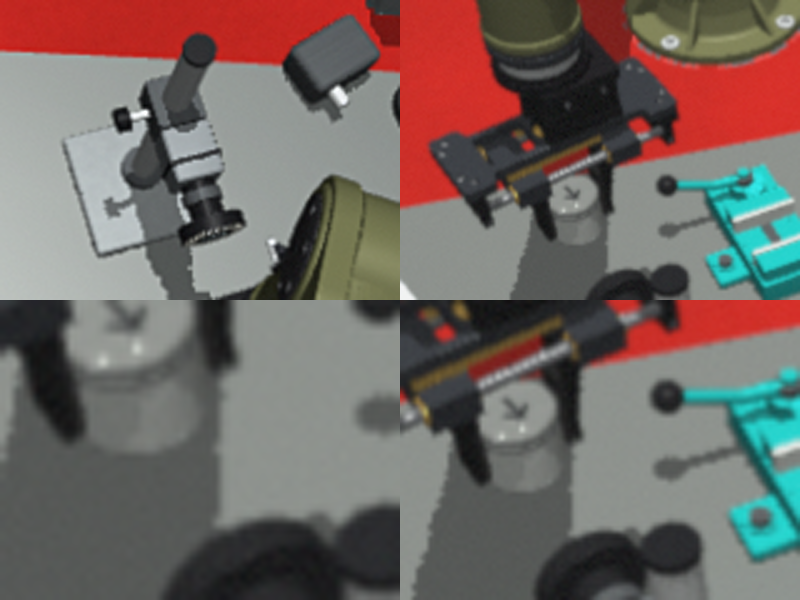

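apply_moves(dp=[[-0.001,0.005,0],[-0.001,0.005,0.0005],[-0.001,0.0045,0],[0,0,0],[0,0,0],[0,0,0]], twist=[[0,0,-0.003],[0,0,-0.003],[0,0,-0.003],[0,0,0],[0,0,0],[0,0,0]], fingers=[0.7,0.7,0.7,0.7,0.7,0.7])

```text
time: 12.35
position: [0.5187, -0.2321, 0.1919]
tool_rot: [-3.094, -0.543, 0.0]
ft_force: [0.0, -0.0, -1.6]
grip_width: 0.522
grip_force: 25.0
```

```bash
python3 - <<'E'
from h import *
np.set_printoptions(precision=4,suppress=True)
s,p,y=pose();print(p,np.degrees(y),s["grip_force"],s["qd"])
cs=calibration("scene");s=get_image("scene")[:,:,::-1]
zc=p[2]+.0331;c=proj(cs,[*p[:2],zc]);print(c)
x0,y0=int(c[0])-20,int(c[1])-12
cv2.imwrite("pics/c8.png",cv2.resize(s[y0:y0+30,x0:x0+40],(800,600),interpolation=cv2.INTER_CUBIC));print(x0,y0)
for r in(4,5):print(arrow(cs,s,c[0],c[1],r,zc))
E
```

```text
[ 0.5187 -0.2321  0.1919] 19.90796397261424 24.99985799775459 [-0.001  -0.0032 -0.0019  0.0007 -0.0018  0.0009 -0.0002]
[200.5201 199.3591]
180 187
(array([ 0.5194, -0.2309]), np.float64(24.10166175845356), array([0.0028, 0.005 ]))
(array([ 0.5174, -0.2318]), np.float64(24.93503425820495), array([0.0027, 0.0083]))
```

View pics/c8.png

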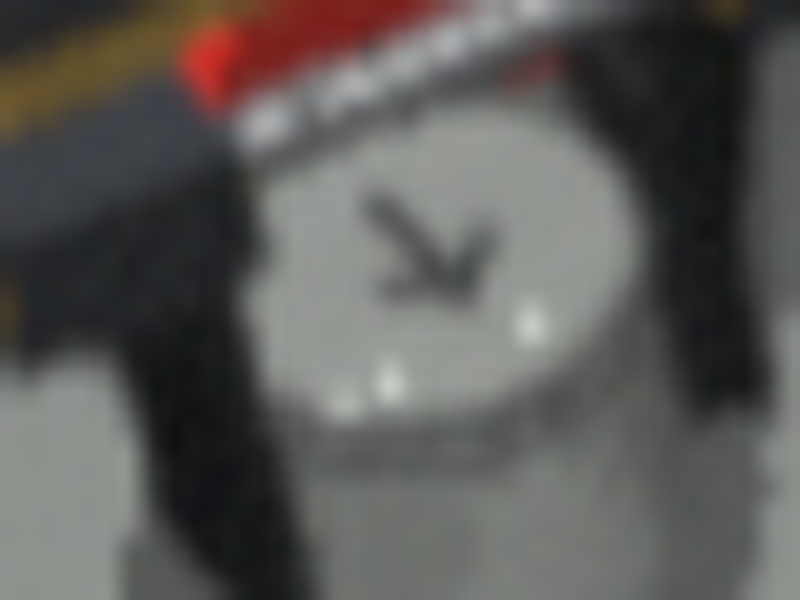

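```bash
python3 - <<'E'
from h import *
np.set_printoptions(precision=4,suppress=True)
cs=calibration("scene");zc=.225
f=lambda x,y:onz(cs,180-.5+x/20,187-.5+y/20,zc)
ang=lambda d:np.degrees(np.arctan2(d[1],d[0]))
print("arrow",ang(f(465,298)-f(370,195)),np.linalg.norm(f(465,298)-f(370,195)),"barb-perp",ang(f(487,225)-f(385,292))-90,"bisect",ang(f(465,298)-(f(487,225)+f(385,292))/2))
P=np.array([.5187,-.2321,zc])
for a in range(0,360,45):
    q=proj(cs,P+.023*np.array([np.cos(np.radians(a)),np.sin(np.radians(a)),0]));print(a,(q-[179.5,186.5])*20)
E
```

```text
arrow 22.481222099859732 0.019981949132250713 barb-perp 31.310835074627704 bisect 17.393221102348342
0 [449.0805 405.2698]
45 [595.062  331.1937]
90 [636.6714 215.2067]
135 [552.1592 125.6416]
180 [391.9663 113.0942]
225 [247.3633 184.5048]
270 [202.0662 299.9006]
315 [285.1995 392.1312]
```

apply_moves(dp=[[0,0,0],[0,0,0],[0,0,0],[0,0,0],[0,0,0],[0,0,0],[0,0,0]], twist=[[0,0,0.02],[0,0,0.02],[0,0,0.02],[0,0,0],[0,0,0],[0,0,0],[0,0,0]], fingers=[0.7,0.7,0.7,0.7,0.7,0.7,0.7])

```text
time: 13.1
position: [0.5187, -0.2323, 0.192]
tool_rot: [3.109, 0.45, -0.0]
ft_force: [-0.4, -0.4, -1.1]
grip_width: 0.522
grip_force: 25.0
```

```bash
python3 - <<'E'
from h import *
s,p,y=pose();print(p,np.degrees(y),s["grip_force"],abs(s["qd"]).max())
print(arrow(calibration("scene"),get_image("scene"),200.5,199.4,4,.225))
if np.linalg.norm(p-[.5188,-.2309,.192])<.004 and abs(s["qd"]).max()<.02: print(ctrl.close_job())
E
```

```text
[ 0.51869424 -0.23226896  0.19198824] 16.46392955945433 24.999786936677992 0.0021543229440427565
(array([ 0.51954791, -0.23099472]), np.float64(18.606574791591527), array([0.00307245, 0.0046425 ]))
the job is handed in; nothing more can be done
None
```

I handed the job in at about 13 s: the cam lever is left on the free side, and the piston is held crown up at the measured view point. Its exhaust side was within about 1° of square to the lens on the last look; the judge's result was not shown to me.

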